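# Slide the red packer over the board's edge, pinch it and lay it on the cork mat

## Task

On the raised dark board lie two thin plastic packers, one red and one blue, too thin to pick up where they lie. Slide the red one flat across the board towards the mat until a good third of its length hangs over the board's edge, then pinch it by the overhanging end, lift it clear and lay it gently, flat, in the middle of the cork mat and let go. Do not let it fall to the bench, and leave the blue packer where it lies.

Things in the scene. Friction and masses are not known exactly. Their poses are not given: they have to be found in the camera images.
- red: red plastic packer, a plain flat strip 120 mm long (its y axis), 40 mm wide (x) and 3 mm thick, about 20 g; origin at the centre of its underside, z up. It starts lying loose and flat on the raised board, its length within about 9 degrees of the board's y axis, its +y end nearest the mat-side edge and about 15 to 55 mm short of that edge. It slides easily and stops as soon as the push stops.
- blue: blue plastic packer of the same size and with the same axes, loose, lying on the board beside the red one with a gap of at least 20 mm between them (which of the two is nearer the robot varies); to be left where it is
- board: raised dark wooden board, fixed; its flat top is 60 mm above the bench, 260 mm along the edge (x) by 280 mm deep (y). Origin: the middle of its top edge on the mat's side (the robot's left), level with the top surface; x runs along that edge, y points out of the board over the edge towards the mat, z up. The top covers y from -280 to 0 mm. Below the top is a 28 mm slab; beyond the edge there is free space down to the bench.
- mat: cork mat, fixed, lying on the bench to the left of the board: 180 mm (x) by 200 mm (y) by 6 mm thick; origin at the centre of its underside, so its top is 6 mm above the bench
There are look-alikes about, which are no part of the job. There is more than one size of the red; the one meant has the size given above.

How it is judged:
On the way, in this order (a step that is already met when the one before it is completed fails the run):
1. the red packer has been slid out, flat on the board, until it overhangs the edge by 25 mm or more (y of red in the frame of board above -0.035 m and angle between red's own z axis and vertical below 0.08 rad and z of red in the frame of board below 0.004 m and contact force between red and board above 0.03 N), for 0.2 s.
2. the red packer, pinched by its overhanging end, has been lifted 20 mm or more off the board (z of red in the frame of board above 0.02 m and contact force between red and the fingers above 0.3 N and y of the grasp point in the frame of red above 0.02 m), for 0.1 s.
At the end, for the whole second after the job is handed in: The red packer lies flat and still on the cork mat, its centre within 40 mm of the mat's centre, any way round; the blue packer is within 15 mm of where it started (horizontal distance between red and mat below 0.04 m and height (world z) of red below 0.01 m and angle between red's own z axis and vertical below 0.08 rad and linear speed of red below 0.02 m/s and distance of blue from where it was at the start of the episode below 0.015 m); the robot touches nothing.
It fails at once if the red packer falls to the bench away from the mat (height (world z) of red below 0.03 m and horizontal distance between red and mat above 0.12 m).
It fails at once if the red packer is dropped from more than about 50 mm (falls faster than 1 m/s, out of the fingers) (linear speed of red above 1 m/s and contact force between red and the fingers below 0.01 N and height (world z) of red below 0.05 m).
It fails at once if the blue packer is moved more than 30 mm (distance of blue from where it was at the start of the episode above 0.03 m).
It also fails if it takes over 61 s, if anything falls off the work surface, if the arm or the gripper's body presses on something with over 40 N, if the wrist force passes 120 N, or if a joint passes its speed limit or range.

## Robot

A 6-joint arm with a two-finger parallel gripper is mounted at the origin on the work surface. World frame = base frame: x ahead of the robot, y to its left, z up, the work surface at z = 0. Lengths are in m, angles in rad, forces in N, time in s.
With the tool pointing down it reaches from about 0.35 to 0.925 m from the base axis. Payload 6.4 kg.
Tool frame: the origin (TCP) lies at the very end of the fingers, on their centre line; the grasp point (between the pads) lies 19 mm behind it (grasp_offset is the z of the grasp point in the tool frame, in m); z points along the fingers, y is the direction in which the jaws open and shut (so a half turn about z gives the same grasp; the last joint's range is limited). The gripper opens to 94 mm and grips with 3 to 60 N. Pads are 16 mm wide; open, the fingers measure 119 mm over their backs; the gripper's body (75 mm by 177 mm) begins 78 mm behind the grasp point.
Start: joints at [0.952, 0.245, 1.558, -0, 1.339, -0.174], TCP at [0.28, 0.587, 0.205] pointing down, gripper open.
Joint ranges: [-3.13, 3.13], [-1.02, 2.26], [0.13, 2.54], [-0.95, 4.09], [0.21, 2.88], [-2.74, 2.74]. Speed limits (rad/s): [2.57, 2.57, 3.14, 3.14, 3.14, 3.14].

## Interface

Orientations are given as a unit quaternion [x, y, z, w].
In Python, from workcell import * gives the robot as it stands.
- The arm moves only by the tool carry_out, never from a script. Its argument "steps" is a list that holds one entry, the list of rows, each a list of 7 numbers: the shift along the tool's x, y, z in mm, then the turn, a rotation vector about the tool's x, y, z in rad, then the gripper command: -1 is fully open, 1 is shut, values between are in proportion. A call has 1 to 12 rows; each row shifts and turns the commanded pose from where the row before left it, along the tool's axes as they then stand; what a row does not reach is not made up. A row lasts 1/8 s, in which the tool goes at most 62.5 mm and 10.7 degrees, less where a joint would pass 70% of its speed; a pose out of reach is approached as far as the arm can. A call with a gripper value outside its range is refused whole. The fingers move at their own pace and stop on an object; "squeeze" is the grip in N (left out, the last holds). Time passes only in rows, so rows that do not move let the fingers close. It gives the time, the measured TCP pose, the force and the opening at its end, in the units of the state.
- state(): the state, without advancing time (a new reading comes with each control period).
- grab_frame(name): name is "side" or "top" or "wrist"; returns the picture (420x560x3 uint8, red, green, blue); there is no depth.
- camera_info(name): a dict with "K" (3x3 intrinsics, pixels), "xyz" and "rotation" of the camera in the world; the wrist camera has in their place "T_tool_cam" (4x4, takes a point from camera to tool coordinates, whose origin is the TCP and whose axes are the flange's). Camera axes: x right, y down, z forward; pixel columns grow to the right and rows downward; lengths in m; the calibration is good to about 2 mm. A picture is of the moment at which its call begins: read the wrist's pose just before it. camera_info takes no time and is no camera call.
- job_done(): hands the job in, once; it reports no verdict.
The state is a dict: "time": time; "qpos": joint angles; "joint_vel": joint speeds; "joint_torque": joint torques, N m; "tool_pos": TCP position; "ee_rot": TCP orientation; "contact_force": force on the tool from outside, world axes, zero at the start; "moment": the same for the moment, N m; "opening": opening from 0.0 (shut) to 1.0 (fully open).
Only numpy, scipy, OpenCV 4.12 (cv2) and the standard library are available. Lean on these libraries where they do the work, as an engineer would, in place of code of your own. Each camera call takes 0.05 s, during which the arm holds its last target. There are 200 camera calls.

## Working session

There is one attempt and no reset: what is moved stays moved. The work goes in short steps, Python scripts to look and compute and a tool call to move; the robot and the scene stay as the last step left them, time stands still between calls to the robot, and variables do not carry over. Pictures are saved under pics/ and viewed, about 8 in all and at most 12, crops included, and the job is handed in when it is done.

Besides the shell and the picture viewer there is one more tool, called as name([rows], argument=value, ...), one row to a line, values as JSON. carry_out: Moves the arm, as the interface text tells. Its arguments: {"type":"object","properties":{"steps":{"type":"array"},"squeeze":{"type":"number"}},"required":["steps"]}

```bash
mkdir -p pics; ls; cat > h.py <<'E'
from workcell import *
import numpy as np, cv2
from scipy.spatial.transform import Rotation as R
def save(n,f): cv2.imwrite(f'pics/{f}.png',cv2.cvtColor(np.asarray(n),cv2.COLOR_RGB2BGR))
def campose(name,s=None):
    c=camera_info(name)
    if name=='wrist':
        s=s or state(); T=np.eye(4);T[:3,:3]=R.from_quat(s['ee_rot']).as_matrix();T[:3,3]=s['tool_pos']
        T=T@np.array(c['T_tool_cam']); return np.array(c['K']),T[:3,3],T[:3,:3]
    return np.array(c['K']),np.array(c['xyz']),np.array(c['rotation'])
def world(cam,px,z):
    K,p,Rm=cam; px=np.atleast_2d(px).astype(float)
    d=(Rm@np.linalg.inv(K)@np.c_[px,np.ones(len(px))].T).T
    return p+d*((z-p[2])/d[:,2])[:,None]
E
python3 - <<'E'
from h import *
s=state();print(s['tool_pos'],s['ee_rot'],s['opening'],s['time'])
for n in('top','wrist'):
    im=grab_frame(n);save(im,n+'0');print(n,campose(n))
a=cv2.imread('pics/top0.png');b=cv2.imread('pics/wrist0.png')
E
```

```text
pics
[0.27930651 0.58625827 0.20435613] [ 2.20571812e-01  9.75370260e-01 -8.89986050e-04 -3.73822789e-04] 0.9963622761581643 0.0
top (array([[431.3712643 ,   0.        , 286.67895145],
       [  0.        , 431.3712643 , 202.76939736],
       [  0.        ,   0.        ,   1.        ]]), array([0.34777189, 0.07415538, 0.78399576]), array([-0.69660422,  0.71136354, -0.05540565,  0.07506449]))
wrist (array([[346.52814538,   0.        , 282.14470054],
       [  0.        , 346.52814538, 213.64683858],
       [  0.        ,   0.        ,   1.        ]]), array([0.21432516, 0.61779263, 0.3829863 ]), array([[ 4.30448779e-01,  8.74571795e-01,  2.23244314e-01],
       [ 9.02615002e-01, -4.17050728e-01, -1.06559133e-01],
       [-8.94083052e-05,  2.47371916e-01, -9.68920599e-01]]))
```

```bash
sed -i "s/np.array(c\['rotation'\])/R.from_quat(c['rotation']).as_matrix()/" h.py
```

```text
(no output)
```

View pics/top0.png

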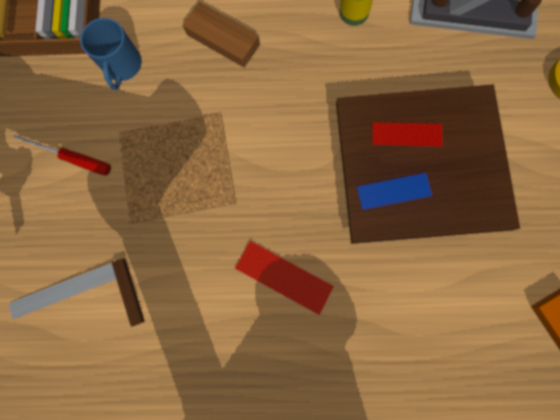

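The top view shows the mat at about (178,168) and the board with corners at about (337,98), (493,86), (518,229) and (352,242). There are two reds: a strip on the board at (407,134), and a larger loose one on the bench at (285,278). The one on the board beside the blue (395,191) is the candidate, so I'll measure the sizes and check a crop.

```bash
cat >> h.py <<'E'
def rect(im,col,box,cam,z):
    hsv=cv2.cvtColor(np.asarray(im),cv2.COLOR_RGB2HSV);h,s,v=cv2.split(hsv)
    m=((h<8)|(h>172)) if col=='red' else ((h>100)&(h<130))
    m=(m&(s>170)&(v>70)).astype(np.uint8); k=np.zeros_like(m);x0,y0,x1,y1=box;k[y0:y1,x0:x1]=1;m*=k
    n,l,st,_=cv2.connectedComponentsWithStats(m);i=1+np.argmax(st[1:,4])
    c=max(cv2.findContours((l==i).astype(np.uint8),0,1)[0],key=cv2.contourArea)[:,0].astype(float)
    w=world(cam,c,z)[:,:2]
    (cx,cy),(a,b),t=cv2.minAreaRect((w*1000).astype(np.float32))
    p=cv2.boxPoints(((cx,cy),(a,b),t)); e=[p[1]-p[0],p[2]-p[1]]; e=max(e,key=np.linalg.norm); e=e*np.sign(e[1])
    return np.array([cx,cy]).round(1),round(max(a,b),1),round(min(a,b),1),'dir deg from +y (cw to +x)',np.degrees(np.arctan2(e[0],e[1])).round(2)
E
python3 - <<'E'
from h import *
im=cv2.cvtColor(cv2.imread('pics/top0.png'),cv2.COLOR_BGR2RGB);cam=campose('top')
print(cam[2].round(3))
print('red',rect(im,'red',(340,90,510,235),cam,.063));print('blue',rect(im,'blue',(340,90,510,235),cam,.063))
print('bigred',rect(im,'red',(220,230,345,330),cam,.003))
b=world(cam,[[337,98],[493,86],[518,229],[352,242]],.06);print('board',b.round(4))
print([np.linalg.norm(b[i]-b[i-1]).round(3) for i in range(4)])
m=world(cam,[[120,132],[220,113],[235,203],[130,222]],.006);print('mat',m.round(4),m.mean(0))
print([np.linalg.norm(m[i]-m[i-1]).round(3) for i in range(4)])
save(cv2.resize(im[80:250,330:525],None,fx=4,fy=3.5,interpolation=cv2.INTER_CUBIC),'crop')
E
```

```text
[[-0.018 -0.983  0.184]
 [-0.999  0.023  0.026]
 [-0.03  -0.183 -0.983]]
red (array([ 599.5, -118.2]), 124.0, 45.7, 'dir deg from +y (cw to +x)', np.float32(3.09))
blue (array([499.5, -89.3]), 117.9, 38.5, 'dir deg from +y (cw to +x)', np.float32(-10.13))
bigred (array([360.1, 102.6]), 170.6, 56.1, 'dir deg from +y (cw to +x)', np.float32(29.38))
board [[ 6.712e-01 -1.000e-04  6.000e-02]
 [ 6.851e-01 -2.764e-01  6.000e-02]
 [ 4.299e-01 -2.907e-01  6.000e-02]
 [ 4.140e-01 -1.490e-02  6.000e-02]]
[np.float64(0.258), np.float64(0.277), np.float64(0.256), np.float64(0.276)]
mat [[0.639  0.4115 0.006 ]
 [0.6717 0.2193 0.006 ]
 [0.4953 0.1898 0.006 ]
 [0.4643 0.3836 0.006 ]] [0.56756832 0.30105211 0.006     ]
[np.float64(0.177), np.float64(0.195), np.float64(0.179), np.float64(0.196)]
```

View pics/crop.png

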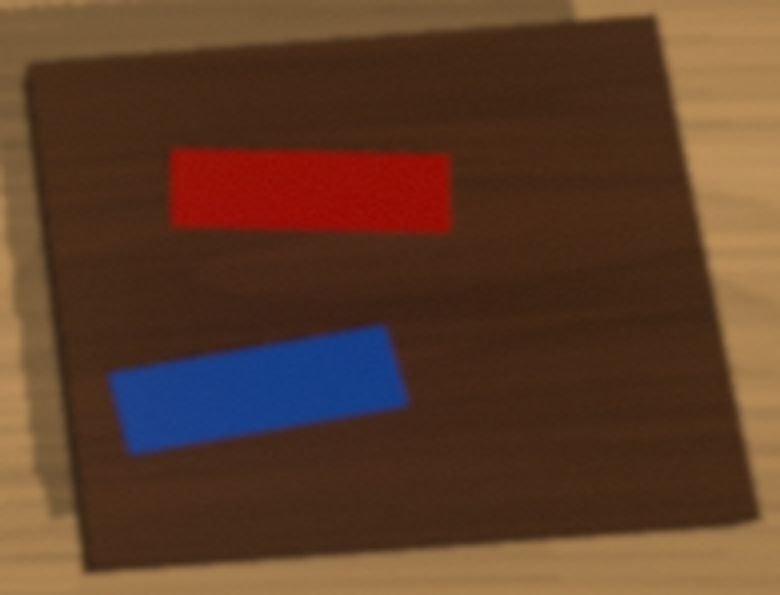

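Named by pixel, the two reds are:
- **Red at (407,134), on the board:** it measures about 124 x 46 mm at board height. It fits the 120 x 40 mm target and lies beside a blue of the same size.
- **Red at (285,278), on the bench:** it measures 171 x 56 mm, so it's the look-alike.

The board (258 x 277 mm) and the mat (178 x 195 mm) also come out right. The plan has three parts:
1. Push the rear end with two half-closed fingertips.
2. Grip the overhanging end across its 40 mm width with the tool pointing down.
3. Lift it and lay it on the mat.

First I turn the tool so its x runs along the packer.

carry_out([
  [[0, 0, 0, 0, 0, 0.168, -0.4], [0, 0, 0, 0, 0, 0.168, -0.4], [0, 0, 0, 0, 0, 0.168, -0.4], [0, 0, 0, 0, 0, 0.168, 0.4], [0, 0, 0, 0, 0, 0.168, 0.4], [0, 0, 0, 0, 0, 0.168, 0.4], [0, 0, 0, 0, 0, 0.168, 0.4]],
], squeeze=15)

```text
time: 0.98
tool_pos: [0.2795, 0.5865, 0.2048]
ee_rot: [0.726, 0.687, -0.001, 0.0]
contact_force: [0.2, -0.0, 0.2]
opening: 0.321
```

carry_out([
  [[-55, 25.5, 0, 0, 0, 0, 0.4], [-55, 25.5, 0, 0, 0, 0, 0.4], [-55, 25.5, 0, 0, 0, 0, 0.4], [-55, 25.5, 0, 0, 0, 0, 0.4], [-55, 25.5, 0, 0, 0, 0, 0.4], [-55, 25.5, 0, 0, 0, 0, 0.4], [-55, 25.5, 0, 0, 0, 0, 0.4]],
])

```text
time: 1.85
tool_pos: [0.4389, 0.1914, 0.2052]
ee_rot: [0.725, 0.689, -0.0, -0.0]
contact_force: [1.0, 0.7, 0.2]
opening: 0.302
```

carry_out([
  [[-55, 25.5, 0, 0, 0, 0, 0.4], [-55, 25.5, 0, 0, 0, 0, 0.4], [-55, 25.5, 0, 0, 0, 0, 0.4], [-55, 25.5, 0, 0, 0, 0, 0.4], [-55, 25.5, 0, 0, 0, 0, 0.4], [-55, 25.5, 0, 0, 0, 0, 0.4], [-55, 25.5, 0, 0, 0, 0, 0.4], [0, 0, 0, 0, 0, 0, 0.4], [0, 0, 0, 0, 0, 0, 0.4]],
])

```text
time: 2.98
tool_pos: [0.5973, -0.1997, 0.2047]
ee_rot: [0.725, 0.689, -0.0, -0.001]
contact_force: [0.4, 0.2, -0.1]
opening: 0.303
```

```bash
cat > look.py <<'E'
from h import *
import sys
s=state();im=grab_frame('wrist');save(im,sys.argv[1]);cam=campose('wrist',s)
print(s['time'],s['tool_pos'].round(4),R.from_quat(s['ee_rot']).as_matrix().round(3).tolist(),round(s['opening'],3),np.round(s['contact_force'],2))
try:
    for c in('red','blue'):print(c,rect(im,c,(0,0,560,420),cam,.063))
except Exception as e:print(e)
E
python3 look.py w1
```

```text
2.975 [ 0.5973 -0.1997  0.2047] [[0.05, 0.999, -0.001], [0.999, -0.05, 0.001], [0.001, -0.001, -1.0]] 0.303 [ 0.36  0.15 -0.1 ]
red (array([ 600.4, -118.4]), 120.6, 41.3, 'dir deg from +y (cw to +x)', np.float32(3.23))
blue (array([500.4, -89.3]), 119.4, 40.0, 'dir deg from +y (cw to +x)', np.float32(-10.1))
```

View pics/w1.png

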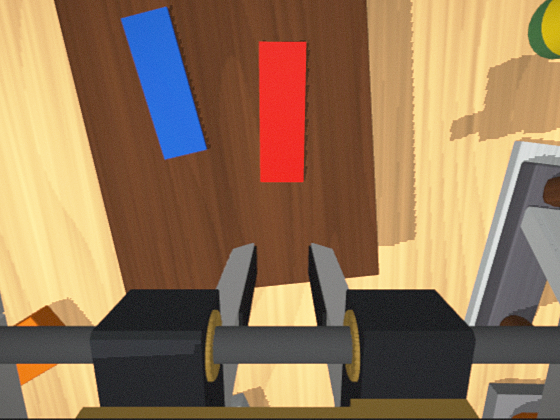

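The wrist view shows red at (283,112) and blue at (163,83). The fingers are behind red's rear end and centred on it. Red measures 120.6 x 41.3 mm, which confirms it, and both cameras agree on its centre (0.600, -0.118). Next I narrow the fingers and go down.

carry_out([
  [[0, 0, 30, 0, 0, 0, 0.7], [0, 0, 40, 0, 0, 0, 0.7], [0, 0, 40, 0, 0, 0, 0.7], [0, 0, 20, 0, 0, 0, 0.7], [0, 0, 6, 0, 0, 0, 0.7], [0, 0, 4, 0, 0, 0, 0.7], [0, 0, 2, 0, 0, 0, 0.7], [0, 0, 0, 0, 0, 0, 0.7], [0, 0, 0, 0, 0, 0, 0.7]],
])

```text
time: 4.15
tool_pos: [0.5981, -0.2004, 0.0641]
ee_rot: [0.725, 0.689, 0.0, 0.0]
contact_force: [0.0, -0.6, -1.2]
opening: 0.153
```

carry_out([
  [[0, 0, 0.7, 0, 0, 0, 0.7], [0, 0, 0.7, 0, 0, 0, 0.7], [0, 0, 0, 0, 0, 0, 0.7], [0, 0, 0, 0, 0, 0, 0.7]],
])

```text
time: 4.65
tool_pos: [0.5978, -0.2001, 0.062]
ee_rot: [0.725, 0.689, 0.0, -0.0]
contact_force: [-0.1, 0.5, 0.4]
opening: 0.15
```

carry_out([
  [[0, 0, 0.5, 0, 0, 0, 0.7], [0, 0, 0, 0, 0, 0, 0.7], [0, 0, 0, 0, 0, 0, 0.7]],
])

```text
time: 5.03
tool_pos: [0.5978, -0.2001, 0.0616]
ee_rot: [0.725, 0.689, 0.0, -0.0]
contact_force: [0.2, -0.5, 0.1]
opening: 0.15
```

carry_out([
  [[4, 0, 0, 0, 0, 0, 0.7], [5, 0, 0, 0, 0, 0, 0.7], [5, 0, 0, 0, 0, 0, 0.7], [5, 0, 0, 0, 0, 0, 0.7], [6, 0, 0, 0, 0, 0, 0.7], [6, 0, 0, 0, 0, 0, 0.7], [6, 0, 0, 0, 0, 0, 0.7], [6, 0, 0, 0, 0, 0, 0.7], [4, 0, 0, 0, 0, 0, 0.7], [3, 0, 0, 0, 0, 0, 0.7], [0, 0, 0, 0, 0, 0, 0.7], [0, 0, 0, 0, 0, 0, 0.7]],
])

```text
time: 6.52
tool_pos: [0.6003, -0.1503, 0.0616]
ee_rot: [0.725, 0.689, 0.0, 0.0]
contact_force: [-0.7, 0.4, 0.0]
opening: 0.154
```

```bash
python3 look.py w2
```

```text
6.525 [ 0.6003 -0.1503  0.0616] [[0.05, 0.999, 0.0], [0.999, -0.05, -0.0], [-0.0, 0.0, -1.0]] 0.154 [-0.74  0.41  0.03]
red (array([602. , -81.1]), 116.8, 40.6, 'dir deg from +y (cw to +x)', np.float32(2.85))
blue (array([500.9, -89.4]), 119.2, 40.7, 'dir deg from +y (cw to +x)', np.float32(-10.18))
```

View pics/w2.png

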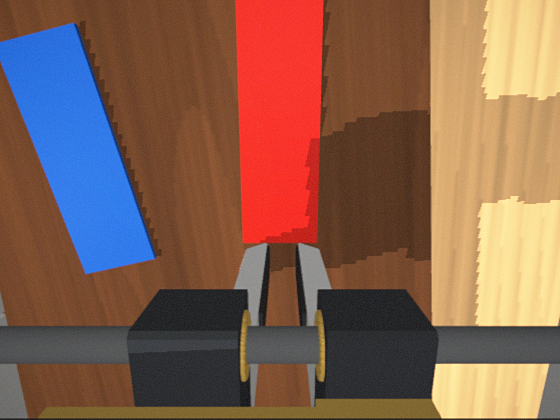

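The push works. Red's rear end at about (281,242) sits against the fingertips, red is straight (2.9 deg), and blue hasn't moved. Its centre is now at y of about -0.080 and the target is about -0.022, so I push 57 mm more.

carry_out([
  [[4, 0, 0, 0, 0, 0, 0.7], [6, 0, 0, 0, 0, 0, 0.7], [6, 0, 0, 0, 0, 0, 0.7], [6, 0, 0, 0, 0, 0, 0.7], [6, 0, 0, 0, 0, 0, 0.7], [6, 0, 0, 0, 0, 0, 0.7], [6, 0, 0, 0, 0, 0, 0.7], [6, 0, 0, 0, 0, 0, 0.7], [5, 0, 0, 0, 0, 0, 0.7], [3, 0, 0, 0, 0, 0, 0.7], [3, 0, 0, 0, 0, 0, 0.7], [0, 0, 0, 0, 0, 0, 0.7]],
])

```text
time: 8.07
tool_pos: [0.603, -0.0931, 0.0615]
ee_rot: [0.725, 0.689, -0.0, -0.0]
contact_force: [-0.4, 0.2, -0.4]
opening: 0.152
```

carry_out([
  [[0, 0, 0, 0, 0, 0, 0.7], [0, 0, 0, 0, 0, 0, 0.7], [-8, 0, 0, 0, 0, 0, 0.7], [-12, 0, -10, 0, 0, 0, 0.7], [0, 0, -40, 0, 0, 0, 0.3], [0, 0, -50, 0, 0, 0, -0.5], [0, 0, -30, 0, 0, 0, -0.8], [0, 0, 0, 0, 0, 0, -0.8], [0, 0, 0, 0, 0, 0, -0.8]],
])

```text
time: 9.2
tool_pos: [0.6013, -0.1134, 0.1902]
ee_rot: [0.725, 0.689, -0.0, -0.001]
contact_force: [0.6, -0.2, -0.3]
opening: 0.644
```

```bash
python3 look.py w3
```

```text
9.2 [ 0.6013 -0.1134  0.1902] [[0.05, 0.999, -0.002], [0.999, -0.05, 0.001], [0.001, -0.002, -1.0]] 0.644 [ 0.56 -0.24 -0.25]
red (array([604.8, -23.1]), 119.5, 41.2, 'dir deg from +y (cw to +x)', np.float32(2.84))
blue (array([500.6, -89. ]), 119.1, 40.0, 'dir deg from +y (cw to +x)', np.float32(-10.21))
```

View pics/w3.png

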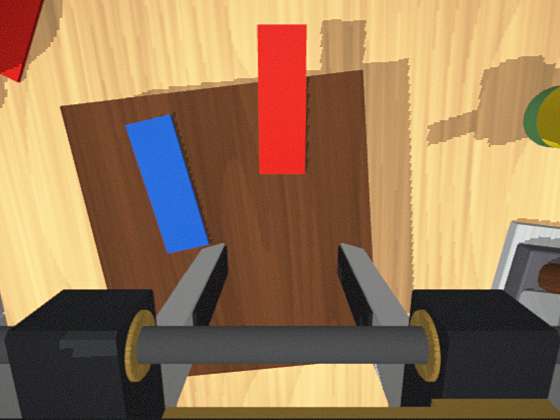

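The wrist view shows red from (282,25) to (282,174) with the board edge crossing it at about row 80, so roughly 42 mm overhangs. Red is straight and blue hasn't moved. Now I go above the overhanging end, 42 mm ahead of red's centre, and descend around it.

carry_out([
  [[40, -0.5, 0, 0, 0, 0, -0.6], [50, -0.5, 0, 0, 0, 0, -0.6], [42, 0, 0, 0, 0, 0, -0.6], [0, 0, 0, 0, 0, 0, -0.6], [0, 0, 35, 0, 0, 0, -0.6], [0, 0, 40, 0, 0, 0, -0.6], [0, 0, 30, 0, 0, 0, -0.6], [0, 0, 14, 0, 0, 0, -0.6], [0, 0, 8, 0, 0, 0, -0.6], [0, 0, 5, 0, 0, 0, -0.6], [0, 0, 0, 0, 0, 0, -0.6], [0, 0, 0, 0, 0, 0, -0.6]],
])

```text
time: 10.75
tool_pos: [0.6083, 0.0186, 0.0605]
ee_rot: [0.725, 0.689, 0.0, 0.001]
contact_force: [0.3, -0.1, -0.7]
opening: 0.798
```

```bash
python3 - <<'E'
from h import *
s=state();print(s['tool_pos'],s['opening'],s['contact_force'].round(2))
print(campose('side')[1:])
K,p,Rm=campose('side');c=Rm.T@(s['tool_pos']-p);u=(K@c)[:2]/c[2];print(u)
im=grab_frame('side');x,y=u.astype(int)
x0=max(0,x-130);y0=max(0,y-100);save(cv2.resize(im[y0:y0+180,x0:x0+240],None,fx=3.2,fy=3.2),'s1')
E
```

```text
[0.6083213  0.01858959 0.06047486] 0.7977921010908714 [ 0.29 -0.1  -0.7 ]
(array([0.38023585, 0.70414003, 0.44048166]), array([[-0.98003073, -0.08407936,  0.18019552],
       [-0.19812295,  0.49009982, -0.84885185],
       [-0.01694287, -0.86760177, -0.49697094]]))
[242.61319525 203.84449359]
```

View pics/s1.png

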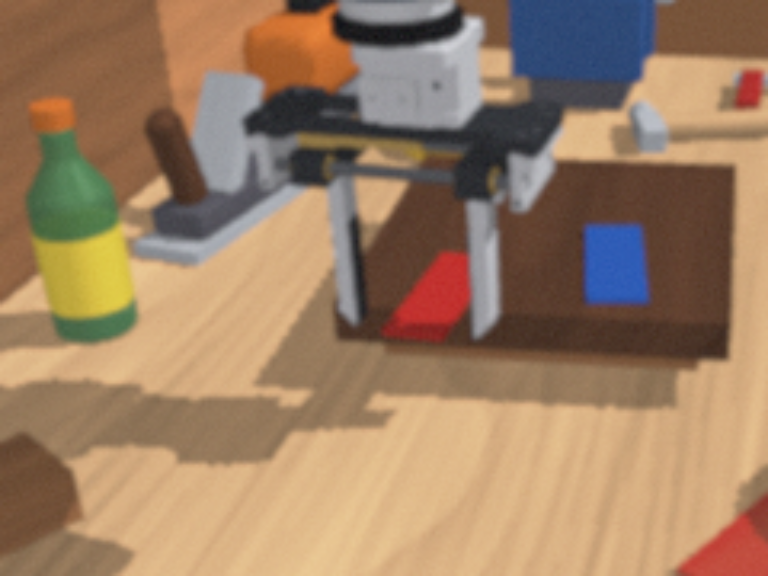

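The side view shows the fingers straddling the red overhanging end at about (430,310) in the crop, with blue clear at (615,262). I go 3 mm lower and close.

carry_out([
  [[0, 0, 2, 0, 0, 0, -0.6], [0, 0, 1, 0, 0, 0, -0.6], [0, 0, 0, 0, 0, 0, -0.3], [0, 0, 0, 0, 0, 0, 0], [0, 0, 0, 0, 0, 0, 0.2], [0, 0, 0, 0, 0, 0, 0.4], [0, 0, 0, 0, 0, 0, 1], [0, 0, 0, 0, 0, 0, 1], [0, 0, 0, 0, 0, 0, 1], [0, 0, 0, 0, 0, 0, 1]],
], squeeze=15)

```text
time: 12.05
tool_pos: [0.6077, 0.0186, 0.0566]
ee_rot: [0.725, 0.689, 0.0, 0.0]
contact_force: [-0.1, 0.5, 0.1]
opening: 0.42
```

The opening is 0.42, about 39.5 mm, so the packer is gripped across its width. I lift slowly.

carry_out([
  [[0, 0, -3, 0, 0, 0, 1], [0, 0, -6, 0, 0, 0, 1], [0, 0, -8, 0, 0, 0, 1], [0, 0, -10, 0, 0, 0, 1], [0, 0, -10, 0, 0, 0, 1], [0, 0, -10, 0, 0, 0, 1], [0, 0, -10, 0, 0, 0, 1], [0, 0, -5, 0, 0, 0, 1], [0, 0, 0, 0, 0, 0, 1], [0, 0, 0, 0, 0, 0, 1]],
])

```text
time: 13.3
tool_pos: [0.6074, 0.0187, 0.1181]
ee_rot: [0.725, 0.689, -0.0, -0.0]
contact_force: [0.1, -0.3, -1.2]
opening: 0.422
```

```bash
python3 - <<'E'
from h import *
s=state();print(s['tool_pos'],s['opening'],s['contact_force'].round(2))
im=grab_frame('side');save(cv2.resize(im[70:270,110:390],None,fx=2.8,fy=2.8),'s2')
E
```

```text
[0.6073703  0.01869495 0.11811362] 0.4216423056255207 [ 0.06 -0.31 -1.23]
```

View pics/s2.png

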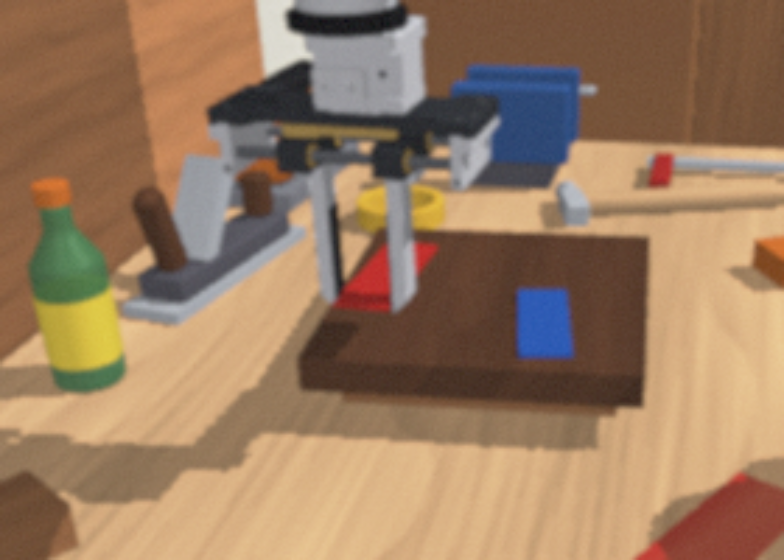

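Red is lifted, level and held between the fingers, and blue hasn't moved. I carry it over the mat.

carry_out([
  [[12, -2, 0, 0, 0, 0, 1], [25, -4, 0, 0, 0, 0, 1], [35, -6, 0, 0, 0, 0, 1], [40, -7, 0, 0, 0, 0, 1], [40, -7, 0, 0, 0, 0, 1], [40, -7, 0, 0, 0, 0, 1], [40, -7, 0, 0, 0, 0, 1], [40, -6, 0, 0, 0, 0, 1], [30, -5, 0, 0, 0, 0, 1], [15, -2.5, 0, 0, 0, 0, 1], [5, 0, 0, 0, 0, 0, 1], [0, 0, 0, 0, 0, 0, 1]],
])

```text
time: 14.85
tool_pos: [0.5705, 0.3425, 0.1184]
ee_rot: [0.725, 0.689, -0.0, 0.0]
contact_force: [0.3, -0.2, -0.4]
opening: 0.421
```

carry_out([
  [[0, 0, 5, 0, 0, 0, 1], [0, 0, 12, 0, 0, 0, 1], [0, 0, 18, 0, 0, 0, 1], [0, 0, 18, 0, 0, 0, 1], [0, 0, 18, 0, 0, 0, 1], [0, 0, 12, 0, 0, 0, 1], [0, 0, 7, 0, 0, 0, 1], [0, 0, 4, 0, 0, 0, 1], [0, 0, 0, 0, 0, 0, 1], [0, 0, 0, 0, 0, 0, 1]],
])

```text
time: 16.1
tool_pos: [0.5708, 0.3431, 0.0253]
ee_rot: [0.725, 0.689, 0.001, 0.0]
contact_force: [-0.9, -0.9, 0.2]
opening: 0.42
```

```bash
python3 - <<'E'
from h import *
s=state();print(s['tool_pos'],s['opening'],s['contact_force'].round(2))
im=grab_frame('side');save(cv2.resize(im[:,:],None,fx=1.4,fy=1.4),'s3')
im=grab_frame('wrist');print(rect(im,'red',(150,0,420,420),campose('wrist',s),.03))
E
```

```text
[0.57083814 0.34313862 0.02525427] 0.4200059273236067 [-0.92 -0.89  0.19]
(array([570., 334.]), 55.3, 40.4, 'dir deg from +y (cw to +x)', np.float32(2.89))
```

View pics/s3.png

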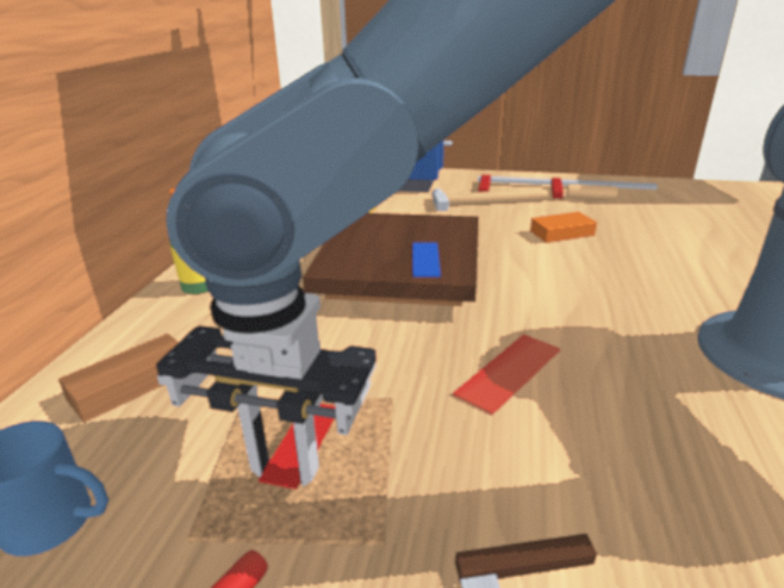

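Red is over the middle of the mat, still level. I lower it.

carry_out([
  [[0, 0, 5, 0, 0, 0, 1], [0, 0, 5, 0, 0, 0, 1], [0, 0, 4, 0, 0, 0, 1], [0, 0, 2, 0, 0, 0, 1], [0, 0, 1, 0, 0, 0, 1], [0, 0, 0, 0, 0, 0, 1], [0, 0, 0, 0, 0, 0, 1], [0, 0, 0, 0, 0, 0, 1]],
])

```text
time: 17.2
tool_pos: [0.5705, 0.343, 0.0077]
ee_rot: [0.725, 0.689, 0.0, 0.0]
contact_force: [0.1, 0.3, 0.2]
opening: 0.421
```

The tips are about 1.7 mm above the mat and the packer is about 3.5 mm above the tips. I release gradually, then retreat straight up.

carry_out([
  [[0, 0, 0.7, 0, 0, 0, 1], [0, 0, 0, 0, 0, 0, 0.14], [0, 0, 0, 0, 0, 0, 0.1], [0, 0, 0, 0, 0, 0, 0], [0, 0, 0, 0, 0, 0, -0.3], [0, 0, 0, 0, 0, 0, -0.5], [0, 0, 0, 0, 0, 0, -0.5], [0, 0, -5, 0, 0, 0, -0.5], [0, 0, -20, 0, 0, 0, -0.5], [0, 0, -40, 0, 0, 0, -0.5], [0, 0, -50, 0, 0, 0, -0.5], [0, 0, -40, 0, 0, 0, -0.5]],
])

```text
time: 18.7
tool_pos: [0.5712, 0.3433, 0.1661]
ee_rot: [0.725, 0.689, 0.002, 0.001]
contact_force: [-0.0, 1.0, -0.7]
opening: 0.753
```

carry_out([
  [[-40, 0, 0, 0, 0, 0, -0.5], [-50, 0, -20, 0, 0, 0, -0.5], [-40, 0, 0, 0, 0, 0, -0.5], [0, 0, 0, 0, 0, 0, -0.5], [0, 0, 0, 0, 0, 0, -0.5], [0, 0, 0, 0, 0, 0, -0.5]],
])

```text
time: 19.45
tool_pos: [0.5638, 0.2142, 0.1821]
ee_rot: [0.724, 0.69, 0.0, -0.0]
contact_force: [-0.1, 0.3, 0.6]
opening: 0.748
```

```bash
python3 - <<'E'
from h import *
s=state();print(s['time'],s['tool_pos'],s['opening'],s['contact_force'].round(2))
im=grab_frame('wrist');save(im,'w4');cam=campose('wrist',s);print('red',rect(im,'red',(200,0,380,260),cam,.009))
t=grab_frame('top');print('blue',rect(t,'blue',(340,90,510,235),campose('top'),.063))
E
```

```text
19.45 [0.56380125 0.21417941 0.18207655] 0.7480807861485017 [-0.09  0.31  0.63]
red (array([567.9, 302. ]), 119.2, 40.1, 'dir deg from +y (cw to +x)', np.float32(3.15))
blue (array([499.6, -89.5]), 117.6, 38.5, 'dir deg from +y (cw to +x)', np.float32(-10.13))
```

View pics/w4.png

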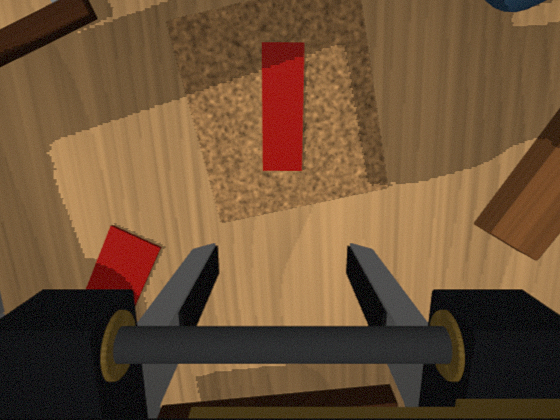

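The wrist view shows red lying flat at (283,107), in the middle of the mat. Its centre is (0.568, 0.302) against the mat's (0.568, 0.301). At mat height it measures 119 x 40 mm, so it isn't tilted. Blue hasn't moved and the gripper is clear, so I hand in.

```bash
python3 -c "
from workcell import *
print(job_done())"
```

```text
the job is handed in; nothing more can be done
None
```

The red packer is lying flat in the middle of the cork mat, and I handed the job in at about 19.5 s of the 61 s allowed.

- **What I did:** I pushed red from its rear end with two narrowed fingertips until about 42 mm hung over the edge. I then gripped the overhanging end across its 40 mm width with the tool pointing down, lifted it about 60 mm and carried it level to the mat. I let go with it a few millimetres above the cork.
- **Red, last check:** its centre measured (0.568, 0.302) against the mat's centre at (0.568, 0.301). It measured 119 x 40 mm at mat height, which fits lying flat.
- **Blue, last check:** it measured within 0.3 mm of its first measured position in the top camera.
- **Gripper, last check:** the arm was clear, with only sensor noise on the force reading.

No check failed. The one disagreement was the first top-camera size for red (124 x 46 mm). The close wrist view gave 120.6 x 41.3 mm, which settled which red was meant. The hand-in gave no verdict.

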